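# Tip the make-up palette onto the pad

## Robot

A 6-joint arm with a two-finger parallel gripper is mounted at the origin on the work surface. World frame = base frame: x ahead of the robot, y to its left, z up, the work surface at z = 0. Lengths are in m, angles in rad, forces in N, time in s.
With the tool pointing down it reaches from about 0.4 to 0.825 m from the base axis. Payload 7 kg.
Tool frame: the origin (TCP) lies midway between the tips of the shut fingers; the grasp point (between the pads) lies 19 mm behind it; y points along the fingers, z is the direction in which the jaws open and shut, and the axes are right-handed (so a half turn about y gives the same grasp; the last joint's range is limited). The gripper opens to 88 mm and grips with 3 to 60 N. Pads are 19 mm wide; open, the fingers measure 130 mm over their backs; the gripper's body (78 mm by 193 mm) begins 47 mm behind the grasp point.
Start: joints at [-1.043, 0.359, 0.012, 0, -1.224, -0.288], TCP at [0.16, -0.656, 0.227] pointing down, gripper open.
Joint ranges: [-3.07, 3.07], [-1.43, 2.12], [-1.02, 1.25], [-3.03, 1.67], [-3.05, -0], [-3.03, 3.03]. Speed limits (rad/s): [2.39, 2.39, 3.01, 3.14, 3.14, 3.14].

## Interface

Orientations are given as [roll, pitch, yaw] about the fixed x, y, z axes, in that order (R = Rz(yaw) Ry(pitch) Rx(roll)).
In Python, from station import arm gives the robot as it stands.
- The arm moves only by the tool move_arm, never from a script. Its argument "deltas" is a list of rows, each an object with "dp": the shift along the tool's x, y, z in mm, a list of three; "rotation": the turn, a rotation vector about the tool's x, y, z in degrees, a list of three. A call has 1 to 5 rows; each row shifts and turns the pose as measured when the row begins, along the tool's axes as they then stand; what a row does not reach is not made up. A row lasts 1/12 s, in which the tool goes at most 41.7 mm and 7.16 degrees, less where a joint would pass 70% of its speed; a pose out of reach is approached as far as the arm can. A call is refused whole if a number of a shift passes 41.7 or a number of a turn 7.16, either way. A call with a gripper value outside its range is refused whole. "jaw" is the closure in counts, from 0 (fully open) to 255 (shut), set as the call begins (left out, the last holds). The fingers move at their own pace and stop on an object; "squeeze" is the grip in N (left out, the last holds). Time passes only in rows, so rows that do not move let the fingers close. It gives the time, the measured TCP pose, the force and the opening at its end, in the units of the state.
- arm.get_state(): the state, without advancing time (a new reading comes with each control period).
- arm.grab_frame(name): name is "scene" or "top"; returns a dict with "pixels" (400x640x3 uint8, red, green, blue), "z_map" (400x640 float32, m along the optical axis (not along the pixel's ray), 0 where there is no reading), "fx", "fy", "cx", "cy" (pixels), "k1" (the pictures are not rectified: a ray, as slopes to the right and down, at radius r is drawn at 1 + k1 r^2 times it, then the intrinsics apply), "cam_to_world" (4x4, takes a point from camera to world coordinates). Camera axes: x right, y down, z forward; pixel columns grow to the right and rows downward; lengths in m; the calibration is good to about 2 mm. A picture is of the moment at which its call begins.
- arm.job_done(): hands the job in, once; it reports no verdict.
The state is a dict: "t": time; "q": joint angles; "qd": joint speeds; "joint_efforts": joint torques, N m; "eef_pos": TCP position; "ee_rot": TCP orientation; "force": force on the tool from outside, world axes, zero at the start; "moment": the same for the moment, N m; "width": finger opening in m.
Only numpy, scipy, OpenCV 4.12 (cv2) and the standard library are available. Lean on these libraries where they do the work, as an engineer would, in place of code of your own. Each camera call takes 0.05 s, during which the arm holds its last target.

## Task

Get the make-up palette ready for use: push the black cabinet's open door fully shut so that the leather pad is clear, then tip the standing palette over with a fingertip, away from its lid side, so that it lies flat on its base, lid up, entirely inside the pad's stitched border. Do not pick anything up, and leave all the other things where they stand.

Things in the scene. Friction and masses are not known exactly. Their poses are not given: they have to be found in the camera images.
- pad: Fixed brown leather pad on the marble, 186 (its x) by 212 (its y) by 3 mm. Origin: centre of its underside. Pale stitched border: a rectangle with lines at x = -82 and +82, y = -95 and +95 mm. The cabinet stands beyond its +x edge, the palette stands on it near its -x edge; its +x points roughly away from the robot (within 0.35 rad).
- palette: Loose make-up palette, pearl-grey case like a thick book, 0.18-0.34 kg, standing on its hinge edge on the pad: 24 thick (its x), 130 wide (y), 100 mm tall (z). Origin: centre of its underside as it stands. Lid face x = -12 mm (steel frame line) towards the robot, base face x = +12 mm towards the cabinet. To fall towards its own +x, about its lower +x edge; falls by itself once leaning 0.24 rad.
- palette_heel_l (a point): Corner of the palette's base face: lower left as it stands (palette x = 12, y = 65, z = 0 mm). Tipped over this lower edge without being shoved along, the palette comes to cover its own standing x = +12 to +112 mm, which always lies inside the border; a push near its top of under 1 N starts it tipping.
- palette_heel_r (a point): Corner of the palette's base face: lower right as it stands (palette x = 12, y = -65, z = 0 mm).
- palette_top_l (a point): Corner of the palette's base face: upper left as it stands (palette x = 12, y = 65, z = 100 mm). Lying as asked it is on the pad, on the cabinet's side.
- palette_top_r (a point): Corner of the palette's base face: upper right as it stands (palette x = 12, y = -65, z = 100 mm).
- cabinet: Fixed black acrylic box cabinet, 120 deep (its x) by 140 wide (its y) by 150 mm tall, beyond the pad. Origin: centre of its underside, on the marble. Its open front (x = -60 mm) looks to its -x, over the pad, and has one swing door. The vertical hinge axis is at cabinet x = -63.5, y = +67 mm (front left edge, seen from the robot).
- cabinet_door (a joint): Swing door, black panel 134 wide, 5 mm thick (hinge axis in mid-thickness), 8 to 148 mm above the marble. Value in rad: 0 = shut; grows as the free edge swings out to the cabinet's -x (at 1.57 it points along that -x, outer face to the cabinet's +y). Starts 0.9 to 1.35 open, over the pad where the palette is to land. Stiff hinge, no spring or latch: about 0.2 N at the free edge moves it.
- cabinet_door_edge (a point): Top corner of the door's free edge, on its outer face, 134 mm from the hinge axis, 148 mm above the marble. The outer face also has a small round steel knob: 14 mm wide, 13 mm proud, 119 mm from the hinge, 75 mm above the marble.
- bottle: Bystander: bulbous amethyst glass bottle with a ball stopper, 84 mm across, 129 mm tall, loose on the mirrored tray at the left. Origin: centre of its underside.
- vase: Bystander: ribbed white ceramic vase, 85 mm across, 140 mm tall, loose on the mirrored tray. Origin: centre of its underside.
- vial: Bystander: slim aluminium roller vial standing just right of the pad, 20 mm across, 87 mm tall. Origin: centre of its underside.
- jar: Bystander: round cream jar with white lid just right of the pad, 57 mm across, 46 mm tall. Origin: centre of its underside.
- brush: Bystander: black hard-plastic bristle brush lying bristles up, to the right of the pad, 210 mm long, 62 mm wide, 30 mm high. Origin: underside, at the neck; handle along its -x (110 mm), head along its +x (100 mm).
- dish: Bystander: small white ring dish left of the pad's end nearer the robot, 80 mm across, 24 mm high. Origin: centre of its underside.
- carton: Bystander: square ivory perfume carton standing to the right of the cabinet, 46 by 46 mm, 118 mm tall. Origin: centre of its underside.
Mind the look-alikes: they are no part of the job. There is more than one size of the palette; the job needs the smallest.

How it is judged:
By the outcome, as a careful person would: the job done as asked, in the order asked, and still so for the second after the job is handed in, with the robot touching nothing.
It also fails if it takes over 46 s, if anything falls off the work surface, if the arm or the gripper's body presses on something with over 40 N, if the wrist force passes 120 N, or if a joint passes its speed limit or range.

## Working session

There is one attempt and no reset: what is moved stays moved. The work goes in short steps, Python scripts to look and compute and a tool call to move; the robot and the scene stay as the last step left them, time stands still between calls to the robot, and variables do not carry over. Pictures are saved under pics/ and viewed, and the job is handed in when it is done.

Besides the shell and the picture viewer there is one more tool, called as name([rows], argument=value, ...), one row to a line, values as JSON. move_arm: Moves the arm, as the interface text tells. Its arguments: {"type":"object","properties":{"deltas":{"type":"array","items":{"type":"object","properties":{"dp":{"type":"array","items":{"type":"number"}},"rotation":{"type":"array","items":{"type":"number"}}}}},"jaw":{"type":"number"},"squeeze":{"type":"number"}},"required":["deltas"]}

```bash
mkdir -p pics; ls; cat > h.py <<'E'
import numpy as np,cv2,pickle
from station import arm
def grab(n,tag):
    f=arm.grab_frame(n); cv2.imwrite(f'pics/{tag}.png',cv2.cvtColor(np.asarray(f['pixels']),cv2.COLOR_RGB2BGR)); pickle.dump(f,open(f'{tag}.pkl','wb')); return f
def slopes(f,uv):
    K=np.array([[f['fx'],0,f['cx']],[0,f['fy'],f['cy']],[0,0,1.]])
    uv=np.asarray(uv,float).reshape(-1,1,2)
    return cv2.undistortPoints(uv,K,np.array([f['k1'],0,0,0.]) ,R=None,P=None).reshape(-1,2)
def onplane(f,uv,z):
    s=slopes(f,uv);T=np.array(f['cam_to_world']);d=np.c_[s,np.ones(len(s))]@T[:3,:3].T;o=T[:3,3]
    return o+d*((z-o[2])/d[:,2])[:,None]
def bydepth(f,uv):
    s=slopes(f,uv);T=np.array(f['cam_to_world']);u=np.asarray(uv).reshape(-1,2).round().astype(int)
    Z=f['z_map'][u[:,1],u[:,0]]
    return (np.c_[s,np.ones(len(s))]*Z[:,None])@T[:3,:3].T+T[:3,3]
def load(t): return pickle.load(open(f'{t}.pkl','rb'))
E
python3 - <<'E'
from h import *
for n in('scene','top'):
    f=grab(n,n+'0'); print(n,f['fx'],f['k1'],np.round(f['cam_to_world'],3).tolist())
print(arm.get_state())
E
```

```text
pics
scene 364.5532716131225 -0.014910081532163758 [[0.808, 0.456, -0.373, 0.911], [0.589, -0.605, 0.536, -0.378], [0.019, -0.653, -0.757, 0.819], [0.0, 0.0, 0.0, 1.0]]
top 511.65483423563717 -0.10726164010332495 [[-0.026, -0.995, 0.092, 0.429], [-1.0, 0.026, -0.002, 0.13], [-0.001, -0.092, -0.996, 1.712], [0.0, 0.0, 0.0, 1.0]]
{'t': 0.1, 'q': array([-1.04286469e+00,  3.59292780e-01,  1.11350234e-02, -3.16538384e-04,
       -1.22407778e+00, -2.88113791e-01]), 'qd': array([-0.0006165 , -0.0023238 ,  0.00029482,  0.00020887, -0.00156631,
       -0.00168904]), 'joint_efforts': array([-2.74757695e-03, -5.84161520e+01,  2.93754190e+01,  7.01547280e+00,
        1.02704132e-02, -4.58959062e-05]), 'eef_pos': array([ 0.16020967, -0.65525804,  0.22572274]), 'ee_rot': array([-1.56933188e+00,  1.23664342e-04,  2.39710155e-01]), 'force': array([-0.11342558, -0.40811773,  0.2341989 ]), 'moment': array([0.03934166, 0.02665568, 0.00762051]), 'width': 0.08806913044232137}
```

View pics/scene0.png

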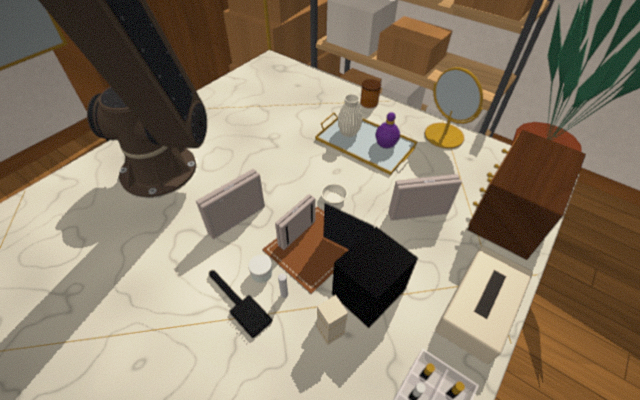

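View pics/top0.png

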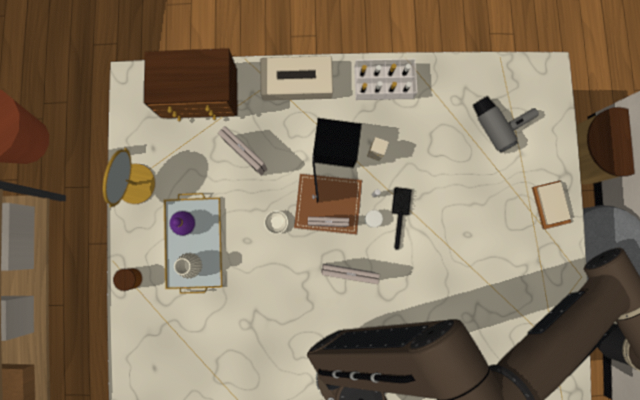

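Three palette look-alikes appear in top0, at about (328,221), (350,272) and (243,150). The one at (328,221) stands on the pad near its robot-side edge and is the smallest, so it fits the description. The cabinet is at (337,142), and its door runs from about (314,165) to (317,200). I'll confirm this in an enlarged crop.

```bash
python3 - <<'E'
from h import *
a=cv2.imread('pics/top0.png')[100:300,210:430]; b=cv2.imread('pics/scene0.png')[170:350,200:430]
cv2.imwrite('pics/ctop0.png',cv2.resize(a,None,fx=3,fy=3,interpolation=cv2.INTER_CUBIC)[:600])
cv2.imwrite('pics/cscene0.png',cv2.resize(b,None,fx=3.3,fy=3.3,interpolation=cv2.INTER_CUBIC)[:600])
f=load('top0')
pts=[(350,272),(328,220),(243,150),(337,142),(317,200),(318,180),(314,165),(330,205),(375,192),(374,218),(401,215),(379,148),(277,220)]
for p,q in zip(pts,bydepth(f,pts)): print(p,q.round(3))
E
```

```text
(350, 272) [0.35  0.006 0.137]
(328, 220) [0.513 0.067 0.104]
(243, 150) [0.737 0.328 0.134]
(337, 142) [0.752 0.033 0.146]
(317, 200) [0.576 0.1   0.108]
(318, 180) [0.653 0.093 0.005]
(314, 165) [0.682 0.107 0.148]
(330, 205) [0.568 0.055 0.008]
(375, 192) [ 0.599 -0.086  0.093]
(374, 218) [ 0.518 -0.086  0.043]
(401, 215) [ 0.527 -0.18   0.02 ]
(379, 148) [ 0.737 -0.102  0.114]
(277, 220) [0.522 0.234 0.002]
```

View pics/ctop0.png

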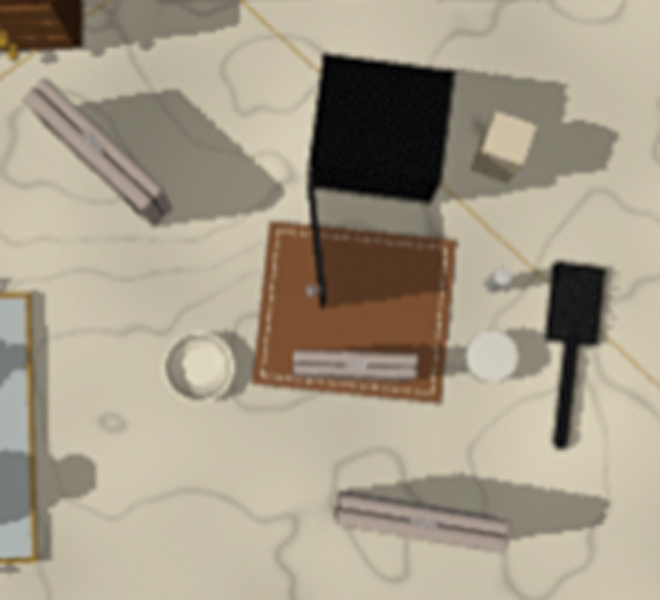

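View pics/cscene0.png

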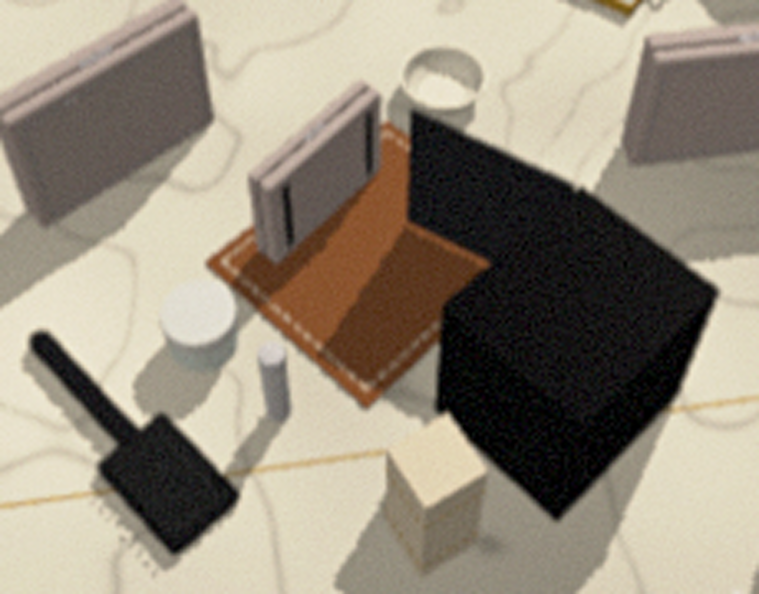

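The crop confirms the palette on the pad: crop px (292..417, 350..378), with two dark feet on its base face towards the cabinet. The door's free edge is near crop px (323,303) and its knob is at (313,290). Next I'll measure them.

```bash
python3 - <<'E'
from h import *
f=load('top0'); im=np.asarray(f['pixels']).astype(int)
# pad mask
hsv=cv2.cvtColor(np.asarray(f['pixels']),cv2.COLOR_RGB2HSV)
m=((hsv[...,0]<16)&(hsv[...,1]>110)).astype(np.uint8); m[:165]=0;m[245:]=0;m[:,:285]=0;m[:,370:]=0
ys,xs=np.nonzero(m); h=cv2.minAreaRect(np.c_[xs,ys].astype(np.float32)); bp=cv2.boxPoints(h)
P=onplane(f,bp,.003); print('pad',P.round(3).tolist(),'sides',[np.linalg.norm(P[i]-P[i-1]).round(3) for i in range(4)],P.mean(0))
# world points from depth in region
v,u=np.mgrid[100:245,285:400]; uv=np.c_[u.ravel(),v.ravel()]; W=bydepth(f,uv); ok=f['z_map'][uv[:,1],uv[:,0]]>0
def rect(sel,name):
    Q=W[sel&ok]; r=cv2.minAreaRect((Q[:,:2]*1000).astype(np.float32)); print(name,len(Q),r,'z',np.median(Q[:,2])); print(cv2.boxPoints(r).round(0).tolist())
rect((W[:,2]>.09)&(W[:,0]<.54)&(W[:,1]>-.02),'palette')
rect((W[:,2]>.135)&(W[:,0]>.69)&(W[:,1]>-.06),'cab')
s=(W[:,2]>.12)&(W[:,0]>.56)&(W[:,0]<.7)&(W[:,1]>.04)&(W[:,1]<.14)
rect(s,'door'); 
for p,q in zip(uv[s&ok],W[s&ok]): print(p,(q*1000).round(0),end=';')
c=np.array([(270,221),(456,240),(440,402),(252,383)])/3+[210,100]; P=onplane(f,c,.003);print('\npadman',P.round(3).tolist())
c=np.array([(294,350),(417,355),(417,378),(292,374)])/3+[210,100]; print('palman',onplane(f,c,.103).round(3).tolist())
c=np.array([(323,55),(455,72),(437,202),(310,184)])/3+[210,100]; print('cabman',onplane(f,c,.15).round(3).tolist())
c=np.array([(312,187),(323,304)])/3+[210,100]; print('door',onplane(f,c,.148).round(3).tolist())
E
```

```text
pad [[0.497, 0.178, 0.003], [0.677, 0.155, 0.003], [0.65, -0.054, 0.003], [0.47, -0.029, 0.003]] sides [np.float64(0.209), np.float64(0.182), np.float64(0.211), np.float64(0.182)] [0.57371292 0.06252796 0.003     ]
palette 314 ((508.49560546875, 67.0832748413086), (126.89507293701172, 24.5153751373291), 86.1585464477539) z 0.10184739869079307
[[492.0, 5.0], [516.0, 3.0], [525.0, 130.0], [501.0, 131.0]]
cab 1733 ((752.0347900390625, 34.72941207885742), (141.04061889648438, 141.6870880126953), 81.68902587890625) z 0.14937001392688765
[[672.0, -25.0], [812.0, -45.0], [832.0, 94.0], [692.0, 115.0]]
door 76 ((636.8193359375, 103.53423309326172), (122.28880310058594, 5.147887706756592), 4.616669178009033) z 0.14648902128608887
[[576.0, 101.0], [576.0, 96.0], [698.0, 106.0], [698.0, 111.0]]
[313 160] [698. 110. 146.];[314 160] [697. 106. 150.];[313 161] [695. 110. 144.];[314 161] [694. 107. 152.];[313 162] [691. 110. 146.];[314 162] [691. 107. 145.];[313 163] [687. 110. 152.];[314 163] [687. 107. 156.];[313 164] [685. 110. 148.];[314 164] [686. 107. 142.];[313 165] [683. 110. 138.];[314 165
[... 1394 characters left out ...]
];[316 193] [597. 103. 128.];[317 193] [595. 100. 143.];[317 194] [592. 100. 145.];[317 195] [589. 100. 145.];[318 195] [588.  97. 153.];[317 196] [586. 100. 144.];[318 196] [585.  97. 143.];[317 197] [582. 100. 145.];[318 197] [583.  97. 142.];[317 198] [579. 101. 151.];[318 198] [579.  97. 146.];[317 199] [576. 101. 149.];[318 199] [576.  97. 142.];
padman [[0.677, 0.153, 0.003], [0.65, -0.056, 0.003], [0.469, -0.031, 0.003], [0.495, 0.177, 0.003]]
palman [[0.525, 0.13, 0.103], [0.516, 0.001, 0.103], [0.492, 0.001, 0.103], [0.5, 0.132, 0.103]]
cabman [[0.828, 0.091, 0.15], [0.807, -0.045, 0.15], [0.671, -0.022, 0.15], [0.693, 0.109, 0.15]]
door [[0.69, 0.107, 0.148], [0.569, 0.099, 0.148]]
```

Measured in mm:

| Item | Position | Yaw (rad) | Other |
|---|---|---|---|
| Cabinet | back-left corner (830, 93) | about -0.147 | hinge about (707.5, 108.5); door free edge (574, 99), 134 from the hinge as it should be, about 1.35 open |
| Palette | centre (508.5, 67) | -0.067 | top at 0.102, 127×24.5 |
| Pad | centre (573.5, 62.5) | -0.128 | |

The plan is to shut the jaws, travel high, and come down on the door's outer (+y) side.

```bash
cat >> h.py <<'E'
from scipy.spatial.transform import Rotation as Ro
def rel(target,yaw=None):
    s=arm.get_state(); R=Ro.from_euler('xyz',s['ee_rot']); d=R.inv().apply(np.array(target)-s['eef_pos'])*1000
    rv=None
    if yaw is not None: rv=np.degrees((R.inv()*Ro.from_euler('xyz',[-np.pi/2,0,yaw])).as_rotvec())
    print('t',s['t'],'pos',s['eef_pos'].round(4),'rot',s['ee_rot'].round(3),'F',s['force'].round(2),'w',round(s['width'],3),'\n delta tool mm',d.round(1),'rv deg',None if rv is None else rv.round(2))
E
python3 - <<'E'
from h import *
H=np.array([707.5,108.5]);yc=-.147
R=lambda a:np.array([[np.cos(a),-np.sin(a)],[np.sin(a),np.cos(a)]])
for th in (1.35,1.2,1,.8,.6,.4,.2,0):
    d=R(yc)@[-np.sin(th),-np.cos(th)]; n=R(yc)@[-np.cos(th),np.sin(th)]
    xt=R(yc)@[1,0];zt=R(yc)@[0,1]
    c=H+100*d+n*(2.5+21*abs(n@zt)+11*abs(n@xt)); print(th,c.round(0))
rel([.6,.17,.227],-.147)
E
```

```text
1.35 [606. 126.]
1.2 [604. 112.]
1 [606.  91.]
0.8 [612.  71.]
0.6 [622.  51.]
0.4 [638.  34.]
0.2 [657.  20.]
0 [679.  12.]
t 0.1 pos [ 0.1602 -0.6553  0.2257] rot [-1.569  0.     0.24 ] F [-0.11 -0.41  0.23] w 0.088 
 delta tool mm [ 6.231e+02 -3.000e-01  6.972e+02] rv deg [-8.000e-02  2.216e+01 -2.000e-02]
```

move_arm([
  {"dp": [33, 0, 24]},
  {"dp": [33, 0, 24]},
  {"dp": [33, 0, 24]},
  {"dp": [33, 0, 24]},
  {"dp": [33, 0, 24]},
], jaw=255)

```text
$.deltas[0]: bad value
```

move_arm([
  {"dp": [33, 0, 24]},
  {"dp": [33, 0, 24]},
  {"dp": [33, 0, 24]},
  {"dp": [33, 0, 24]},
  {"dp": [33, 0, 24]},
])

```text
$.deltas[0]: bad value
```

```bash
python3 -c "
from h import *
rel([.6,.17,.227],-.147)"
```

```text
t 0.1 pos [ 0.1602 -0.6553  0.2257] rot [-1.569  0.     0.24 ] F [-0.11 -0.41  0.23] w 0.088 
 delta tool mm [ 6.231e+02 -3.000e-01  6.972e+02] rv deg [-8.000e-02  2.216e+01 -2.000e-02]
```

Rotation has to be given in every row.

move_arm([
  {"dp": [33, 0, 24], "rotation": [0, 0, 0]},
  {"dp": [33, 0, 24], "rotation": [0, 0, 0]},
  {"dp": [33, 0, 24], "rotation": [0, 0, 0]},
  {"dp": [33, 0, 24], "rotation": [0, 0, 0]},
  {"dp": [33, 0, 24], "rotation": [0, 0, 0]},
], jaw=255)

```text
t: 0.52
eef_pos: [0.2898, -0.4988, 0.2206]
ee_rot: [-1.563, 0.004, 0.228]
force: [1.1, 0.5, 0.4]
width: 0.0601
```

move_arm([
  {"dp": [33, 0, 24], "rotation": [0, 0, 0]},
  {"dp": [33, 0, 24], "rotation": [0, 0, 0]},
  {"dp": [33, 0, 24], "rotation": [0, 0, 0]},
  {"dp": [33, 0, 24], "rotation": [0, 0, 0]},
  {"dp": [33, 0, 24], "rotation": [0, 0, 0]},
])

```text
t: 0.93
eef_pos: [0.4239, -0.339, 0.2199]
ee_rot: [-1.561, 0.005, 0.227]
force: [0.6, -1.6, -0.9]
width: 0.0263
```

```bash
python3 -c "
from h import *
rel([.6,.17,.227],-.147)"
```

```text
t 0.9333 pos [ 0.4239 -0.339   0.2199] rot [-1.561  0.005  0.227] F [ 0.57 -1.61 -0.93] w 0.026 
 delta tool mm [286.   -4.2 456.4] rv deg [-0.49 21.41 -0.39]
```

move_arm([
  {"dp": [21, -1, 35], "rotation": [0, 0, 0]},
  {"dp": [21, -1, 35], "rotation": [0, 0, 0]},
  {"dp": [21, -1, 35], "rotation": [0, 0, 0]},
  {"dp": [21, -1, 35], "rotation": [0, 0, 0]},
  {"dp": [21, -1, 35], "rotation": [0, 0, 0]},
])

```text
t: 1.35
eef_pos: [0.4882, -0.1409, 0.2241]
ee_rot: [-1.56, 0.008, 0.227]
force: [0.7, -0.4, -0.4]
width: 0.0008
```

move_arm([
  {"dp": [21, -1, 35], "rotation": [0, 0, 0]},
  {"dp": [21, -1, 35], "rotation": [0, 0, 0]},
  {"dp": [21, -1, 35], "rotation": [0, 0, 0]},
  {"dp": [21, -1, 35], "rotation": [0, 0, 0]},
  {"dp": [21, -1, 35], "rotation": [0, 0, 0]},
])

```text
t: 1.77
eef_pos: [0.549, 0.0582, 0.2302]
ee_rot: [-1.559, 0.008, 0.228]
force: [0.7, -0.7, 0.1]
width: 0.0005
```

move_arm([
  {"dp": [0, 0, 10], "rotation": [0, 5, 0]},
  {"dp": [0, 0, 10], "rotation": [0, 5, 0]},
  {"dp": [0, 0, 10], "rotation": [0, 5, 0]},
  {"dp": [0, 0, 10], "rotation": [0, 5, 0]},
  {"dp": [0, 0, 0], "rotation": [0, 0, 0]},
])

```text
t: 2.18
eef_pos: [0.5459, 0.1086, 0.2281]
ee_rot: [-1.564, 0.014, -0.129]
force: [-0.4, 0.0, -0.7]
width: 0.0004
```

```bash
python3 -c "
from h import *
rel([.605,.16,.227],-.147)"
```

```text
t 2.1833 pos [0.5459 0.1086 0.2281] rot [-1.564  0.014 -0.129] F [-0.45  0.01 -0.74] w 0.0 
 delta tool mm [52.   0.8 58.6] rv deg [-0.37  1.04 -0.82]
```

move_arm([
  {"dp": [18, 0, 22], "rotation": [0, 1, -1]},
  {"dp": [18, 0, 22], "rotation": [0, 0, 0]},
  {"dp": [18, 0, 22], "rotation": [0, 0, 0]},
  {"dp": [0, 0, 0], "rotation": [0, 0, 0]},
])

```text
t: 2.52
eef_pos: [0.609, 0.1673, 0.228]
ee_rot: [-1.565, -0.003, -0.139]
force: [-0.8, -0.2, 0.7]
width: 0.0004
```

```bash
python3 -c "
from h import *
rel([.606,.16,.10],-.147)
f=grab('scene','s1'); cv2.imwrite('pics/cs1.png',cv2.resize(cv2.imread('pics/s1.png')[120:330,200:430],None,fx=2.8,fy=2.8))"
```

```text
t 2.5167 pos [0.609  0.1673 0.228 ] rot [-1.565 -0.003 -0.139] F [-0.81 -0.23  0.74] w 0.0 
 delta tool mm [ -2.3 128.   -8.4] rv deg [-0.35  0.47  0.15]
```

View pics/cs1.png

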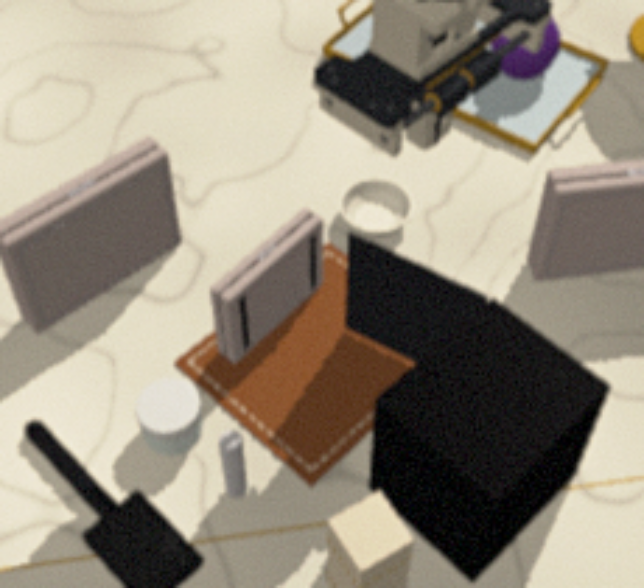

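The gripper hovers with its jaws shut to the left of the door, at crop (430,130). Everything else is undisturbed. Now I'll descend to z = 0.10, above the knob top at 0.082.

move_arm([
  {"dp": [0, 32, -2], "rotation": [0, 0, 0]},
  {"dp": [0, 32, 0], "rotation": [0, 0, 0]},
  {"dp": [0, 32, 0], "rotation": [0, 0, 0]},
  {"dp": [0, 24, 0], "rotation": [0, 0, 0]},
  {"dp": [0, 5, 0], "rotation": [0, 0, 0]},
])

```text
t: 2.98
eef_pos: [0.6079, 0.162, 0.1015]
ee_rot: [-1.562, -0.006, -0.131]
force: [0.1, -0.3, -0.5]
width: 0.0005
```

```bash
python3 -c "
from h import *
rel([.605,.125,.10],-.147)"
```

```text
t 2.9833 pos [0.6079 0.162  0.1015] rot [-1.562 -0.006 -0.131] F [ 0.13 -0.32 -0.52] w 0.001 
 delta tool mm [  2.    1.2 -37.1] rv deg [-0.48  0.89  0.32]
```

move_arm([
  {"dp": [0, 0, -12], "rotation": [0, 0, 0]},
  {"dp": [0, 0, -12], "rotation": [0, 0, 0]},
  {"dp": [1, 0, -12], "rotation": [0, 0, 0]},
  {"dp": [1, 0, -12], "rotation": [0, 0, 0]},
  {"dp": [2, 0, -12], "rotation": [0, 0, 0]},
])

```text
t: 3.4
eef_pos: [0.6034, 0.0969, 0.1035]
ee_rot: [-1.563, -0.006, -0.126]
force: [0.2, -0.2, 0.0]
width: 0.0008
```

move_arm([
  {"dp": [3, 0, -12], "rotation": [0, 0, 0]},
  {"dp": [6, 0, -12], "rotation": [0, 0, 0]},
  {"dp": [6, 0, -11], "rotation": [0, 0, 0]},
  {"dp": [7, 0, -10], "rotation": [0, 0, 0]},
  {"dp": [0, 0, 0], "rotation": [0, 0, 0]},
])

```text
t: 3.82
eef_pos: [0.6224, 0.0408, 0.1083]
ee_rot: [-1.56, -0.013, -0.129]
force: [0.3, -0.5, 0.3]
width: 0.0003
```

```bash
python3 -c "
from h import *
rel([.622,.051,.10],-.147)
f=grab('scene','s2'); cv2.imwrite('pics/cs2.png',cv2.resize(cv2.imread('pics/s2.png')[120:330,200:430],None,fx=2.8,fy=2.8))"
```

```text
t 3.8167 pos [0.6224 0.0408 0.1083] rot [-1.56  -0.013 -0.129] F [ 0.34 -0.55  0.31] w 0.0 
 delta tool mm [-1.8  8.4  9.9] rv deg [-0.65  1.03  0.75]
```

View pics/cs2.png

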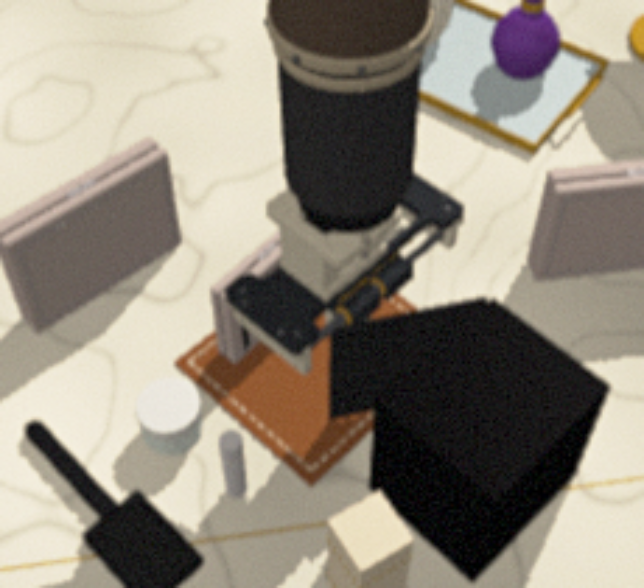

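The door has swung well in, with its free edge now at crop (335,330). The palette is untouched, so I'll carry on.

move_arm([
  {"dp": [8, 2, -6], "rotation": [0, 0, 0]},
  {"dp": [9, 2, -6], "rotation": [0, 0, 0]},
  {"dp": [10, 2, -5], "rotation": [0, 0, 0]},
  {"dp": [10, 1, -4], "rotation": [0, 0, 0]},
  {"dp": [0, 0, 0], "rotation": [0, 0, 0]},
])

```text
t: 4.28
eef_pos: [0.66, 0.0136, 0.1008]
ee_rot: [-1.559, -0.013, -0.128]
force: [0.8, -0.8, 0.2]
width: 0.0004
```

```bash
python3 -c "
from h import *
rel([.679,.012,.10],-.147)"
```

```text
t 4.2833 pos [0.66   0.0136 0.1008] rot [-1.559 -0.013 -0.128] F [ 0.79 -0.77  0.24] w 0.0 
 delta tool mm [19.   1.1  0.9] rv deg [-0.67  1.07  0.76]
```

move_arm([
  {"dp": [6, 0, 0], "rotation": [0, 0, 0]},
  {"dp": [5, 0, 0], "rotation": [0, 0, 0]},
  {"dp": [4, 0, 0], "rotation": [0, 0, 0]},
  {"dp": [0, 0, 0], "rotation": [0, 0, 0]},
])

```text
t: 4.62
eef_pos: [0.677, 0.0111, 0.0996]
ee_rot: [-1.56, -0.012, -0.129]
force: [-0.9, -0.3, -0.2]
width: 0.0004
```

move_arm([
  {"dp": [3, 0, 0], "rotation": [0, 0, 0]},
  {"dp": [0, 0, 0], "rotation": [0, 0, 0]},
])

```text
t: 4.78
eef_pos: [0.6803, 0.011, 0.0994]
ee_rot: [-1.56, -0.011, -0.129]
force: [1.0, 0.5, 0.2]
width: 0.0004
```

move_arm([
  {"dp": [3, 0, 0], "rotation": [0, 0, 0]},
  {"dp": [0, 0, 0], "rotation": [0, 0, 0]},
])

```text
t: 4.95
eef_pos: [0.6811, 0.0109, 0.0992]
ee_rot: [-1.561, -0.007, -0.129]
force: [0.5, 0.6, 0.2]
width: 0.0004
```

move_arm([
  {"dp": [4, 0, 0], "rotation": [0, 0, 0]},
  {"dp": [0, 0, 0], "rotation": [0, 0, 0]},
])

```text
t: 5.12
eef_pos: [0.6806, 0.0109, 0.099]
ee_rot: [-1.562, 0.001, -0.129]
force: [-0.4, -0.8, -0.7]
width: 0.0002
```

move_arm([
  {"dp": [5, 0, 0], "rotation": [0, 0, 0]},
  {"dp": [5, 0, 0], "rotation": [0, 0, 0]},
])

```text
t: 5.28
eef_pos: [0.681, 0.0103, 0.0983]
ee_rot: [-1.564, 0.018, -0.131]
force: [-27.0, 8.1, 16.5]
width: 0.0004
```

```bash
python3 -c "
from h import *
rel([.62,.02,.10],-.147)
f=grab('scene','s3'); cv2.imwrite('pics/cs3.png',cv2.resize(cv2.imread('pics/s3.png')[150:330,250:430],None,fx=3.2,fy=3.2))"
```

```text
t 5.2833 pos [0.681  0.0103 0.0983] rot [-1.564  0.018 -0.131] F [-26.96   8.07  16.54] w 0.0 
 delta tool mm [-61.8  -0.6   1.7] rv deg [-0.39  0.94 -1.05]
```

View pics/cs3.png

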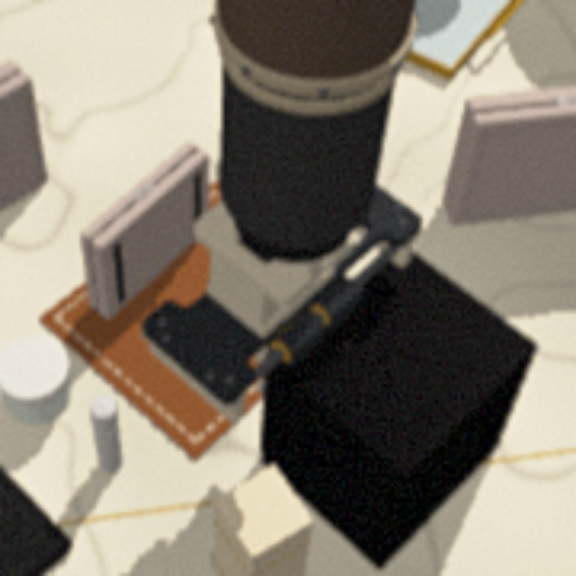

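The door is hard against its stop: the position was predicted and the force rose to 27 N. I'll back off, rise and look.

move_arm([
  {"dp": [-8, 0, 0], "rotation": [0, 0, -1]},
  {"dp": [-15, 0, 0], "rotation": [0, 0, 0]},
  {"dp": [-10, -15, 0], "rotation": [0, 0, 0]},
  {"dp": [-10, -35, 0], "rotation": [0, 0, 0]},
  {"dp": [-10, -38, 0], "rotation": [0, 0, 0]},
])

```text
t: 5.75
eef_pos: [0.6228, 0.0165, 0.1796]
ee_rot: [-1.569, 0.016, -0.131]
force: [0.9, 0.2, 0.4]
width: 0.0007
```

move_arm([
  {"dp": [-35, -15, 0], "rotation": [0, 0, 0]},
  {"dp": [-35, 0, 8], "rotation": [0, 0, 0]},
  {"dp": [-35, 0, 10], "rotation": [0, 0, 0]},
  {"dp": [-35, 0, 10], "rotation": [0, 0, 0]},
  {"dp": [-35, 0, 10], "rotation": [0, 0, 0]},
])

```text
t: 6.17
eef_pos: [0.4591, 0.078, 0.2064]
ee_rot: [-1.562, -0.003, -0.134]
force: [-1.4, 2.2, 0.7]
width: 0.0003
```

```bash
python3 -c "
from h import *
rel([.455,.071,.2],-.067)
for n in('scene','top'):
  f=grab(n,n+'4')
a=cv2.imread('pics/top4.png')[100:300,210:430]; b=cv2.imread('pics/scene4.png')[150:330,200:430]
cv2.imwrite('pics/c4.png',np.vstack([cv2.resize(a,(500,300))[:, :],cv2.resize(b,(500,300))]))
cv2.imwrite('pics/c4t.png',cv2.resize(cv2.imread('pics/top4.png')[100:250,250:430],None,fx=4,fy=4))"
```

```text
t 6.1667 pos [0.4591 0.078  0.2064] rot [-1.562 -0.003 -0.134] F [-1.37  2.19  0.72] w 0.0 
 delta tool mm [-3.1  6.3 -7.5] rv deg [-0.48 -3.81  0.21]
```

View pics/c4.png

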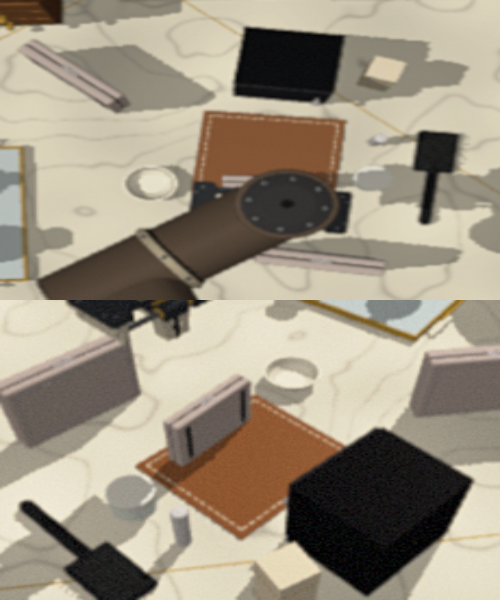

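View pics/c4t.png

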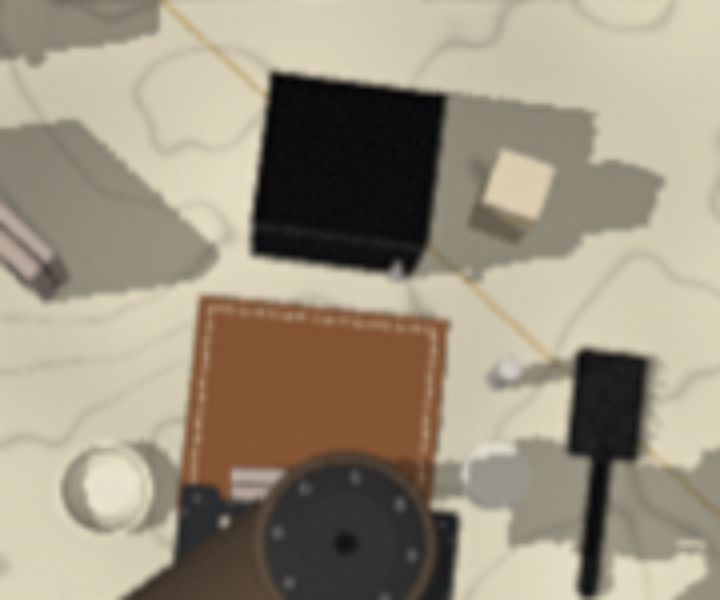

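The door is shut: its top line in c4t, (255,222) to (425,245), is parallel to the cabinet's back edge, (270,72) to (443,95). The knob is at (397,268), and the pad and its stitching are clear. Next I'll lower the shut fingertips on the lid side of the palette.

move_arm([
  {"dp": [-4, 0, -4], "rotation": [0, -2, 0]},
  {"dp": [-2, 20, -4], "rotation": [0, -2, 0]},
  {"dp": [0, 30, 0], "rotation": [0, 0, 0]},
  {"dp": [0, 30, 0], "rotation": [0, 0, 0]},
  {"dp": [0, 20, 0], "rotation": [0, 0, 0]},
])

```text
t: 6.68
eef_pos: [0.4573, 0.0773, 0.1134]
ee_rot: [-1.549, -0.026, -0.05]
force: [-0.3, -0.2, -0.2]
width: 0.0007
```

```bash
python3 -c "
from h import *
rel([.484,.069,.09],-.067)"
```

```text
t 6.6833 pos [0.4573 0.0773 0.1134] rot [-1.549 -0.026 -0.05 ] F [-0.28 -0.21 -0.23] w 0.001 
 delta tool mm [26.5 24.  -7.5] rv deg [-1.27  1.02  1.46]
```

move_arm([
  {"dp": [0, 12, -4], "rotation": [-1, 1, 1]},
  {"dp": [0, 10, -4], "rotation": [0, 0, 0]},
  {"dp": [0, 4, 0], "rotation": [0, 0, 0]},
  {"dp": [0, 0, 0], "rotation": [0, 0, 0]},
])

```text
t: 7.02
eef_pos: [0.4578, 0.0689, 0.0829]
ee_rot: [-1.568, -0.006, -0.067]
force: [-0.6, -0.0, 0.1]
width: 0.0004
```

```bash
python3 -c "
from h import *
rel([.484,.069,.09],-.067)
f=grab('scene','s5'); cv2.imwrite('pics/cs5.png',cv2.resize(cv2.imread('pics/s5.png')[130:330,200:430],None,fx=2.8,fy=2.8))"
```

```text
t 7.0167 pos [0.4578 0.0689 0.0829] rot [-1.568 -0.006 -0.067] F [-0.64 -0.01  0.14] w 0.0 
 delta tool mm [26.2 -6.9  1.8] rv deg [-0.14  0.01  0.32]
```

View pics/cs5.png

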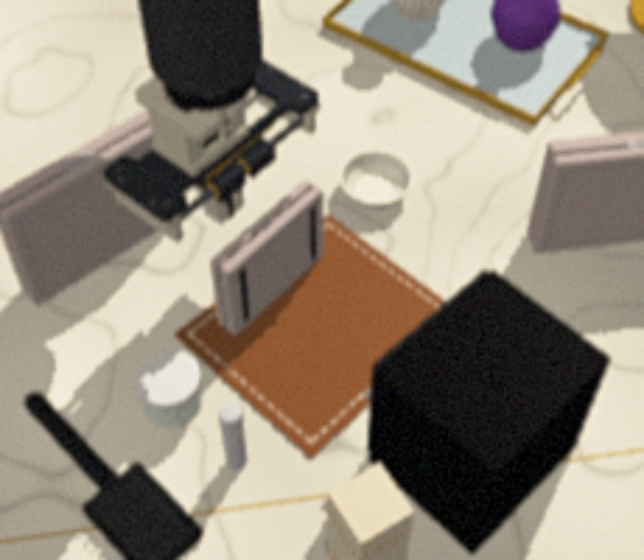

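The fingers hang behind the palette's lid side at crop (225,200), clear of the look-alike. Now I'll push slowly.

move_arm([
  {"dp": [6, -3, 0], "rotation": [0, 0, 0]},
  {"dp": [5, -3, 0], "rotation": [0, 0, 0]},
  {"dp": [5, 0, 0], "rotation": [0, 0, 0]},
  {"dp": [3, 0, 0], "rotation": [0, 0, 0]},
  {"dp": [3, 0, 0], "rotation": [0, 0, 0]},
])

```text
t: 7.48
eef_pos: [0.4847, 0.069, 0.0941]
ee_rot: [-1.564, -0.013, -0.065]
force: [-1.3, -0.1, 0.0]
width: 0.0004
```

move_arm([
  {"dp": [3, 0, 0], "rotation": [0, 0, 0]},
  {"dp": [3, 0, 0], "rotation": [0, 0, 0]},
  {"dp": [3, 0, 0], "rotation": [0, 0, 0]},
  {"dp": [3, 0, 0], "rotation": [0, 0, 0]},
  {"dp": [3, 0, 0], "rotation": [0, 0, 0]},
])

```text
t: 7.9
eef_pos: [0.5015, 0.0679, 0.0948]
ee_rot: [-1.564, -0.013, -0.066]
force: [-0.5, 0.3, 1.4]
width: 0.0004
```

```bash
python3 -c "
from h import *
rel([.484,.069,.09],-.067)
f=grab('scene','s6'); cv2.imwrite('pics/cs6.png',cv2.resize(cv2.imread('pics/s6.png')[130:330,200:430],None,fx=2.8,fy=2.8))"
```

```text
t 7.9 pos [0.5015 0.0679 0.0948] rot [-1.564 -0.013 -0.066] F [-0.47  0.28  1.42] w 0.0 
 delta tool mm [-17.6   4.6  -0.1] rv deg [-0.41  0.08  0.76]
```

View pics/cs6.png

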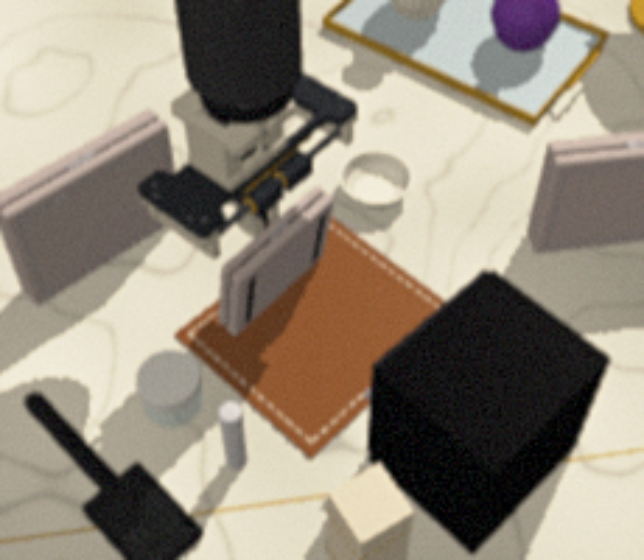

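The palette is tipping about its heel and has not slid. I'll continue.

move_arm([
  {"dp": [2, 1, 0], "rotation": [0, 0, 0]},
  {"dp": [2, 0, 0], "rotation": [0, 0, 0]},
  {"dp": [2, 0, 0], "rotation": [0, 0, 0]},
  {"dp": [2, 0, 0], "rotation": [0, 0, 0]},
  {"dp": [2, 0, 0], "rotation": [0, 0, 0]},
])

```text
t: 8.37
eef_pos: [0.5127, 0.0672, 0.0934]
ee_rot: [-1.564, -0.013, -0.066]
force: [0.0, 0.1, 0.3]
width: 0.0005
```

move_arm([
  {"dp": [0, 0, 0], "rotation": [0, 0, 0]},
  {"dp": [0, 0, 0], "rotation": [0, 0, 0]},
])

```text
t: 8.53
eef_pos: [0.5132, 0.0672, 0.0934]
ee_rot: [-1.564, -0.013, -0.066]
force: [0.5, 0.6, -0.5]
width: 0.0003
```

```bash
python3 -c "
from h import *
rel([.484,.069,.09],-.067)
f=grab('scene','s7'); cv2.imwrite('pics/cs7.png',cv2.resize(cv2.imread('pics/s7.png')[130:330,200:430],None,fx=2.8,fy=2.8))"
```

```text
t 8.5333 pos [0.5132 0.0672 0.0934] rot [-1.564 -0.013 -0.066] F [ 0.52  0.64 -0.49] w 0.0 
 delta tool mm [-29.3   3.   -0.1] rv deg [-0.38  0.08  0.73]
```

View pics/cs7.png

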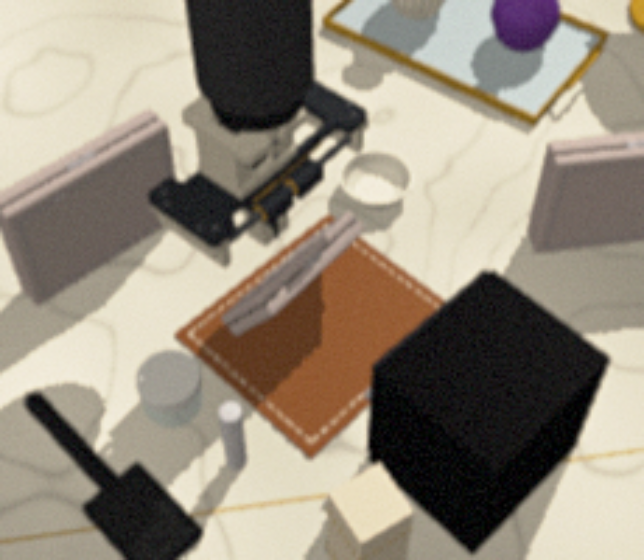

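It is falling by itself. I'll back the finger away and up.

move_arm([
  {"dp": [0, 0, 0], "rotation": [0, 0, 0]},
  {"dp": [0, 0, 0], "rotation": [0, 0, 0]},
  {"dp": [-10, -20, 0], "rotation": [0, 0, 0]},
  {"dp": [-10, -30, 0], "rotation": [0, 0, 0]},
  {"dp": [-15, -35, 0], "rotation": [0, 0, 0]},
])

```text
t: 9.0
eef_pos: [0.4736, 0.0673, 0.1729]
ee_rot: [-1.571, -0.0, -0.068]
force: [0.3, 0.7, 0.3]
width: 0.0
```

move_arm([
  {"dp": [0, -30, -35], "rotation": [0, 0, 0]},
  {"dp": [0, 0, -40], "rotation": [0, 0, 0]},
  {"dp": [0, 0, -40], "rotation": [0, 0, 0]},
  {"dp": [0, 0, -40], "rotation": [0, 0, 0]},
  {"dp": [0, 0, -40], "rotation": [0, 0, 0]},
])

```text
t: 9.42
eef_pos: [0.4638, -0.1222, 0.2115]
ee_rot: [-1.566, -0.018, -0.051]
force: [0.1, -0.0, -0.5]
width: 0.0006
```

move_arm([
  {"dp": [0, 0, -35], "rotation": [0, 0, 0]},
  {"dp": [0, 0, -35], "rotation": [0, 0, 0]},
  {"dp": [0, 0, -35], "rotation": [0, 0, 0]},
  {"dp": [0, 0, -20], "rotation": [0, 0, 0]},
  {"dp": [0, 0, 0], "rotation": [0, 0, 0]},
])

```text
t: 9.83
eef_pos: [0.4546, -0.2584, 0.2124]
ee_rot: [-1.566, -0.021, -0.054]
force: [0.3, 0.5, -0.4]
width: 0.0006
```

```bash
python3 - <<'E'
from h import *
rel([.484,.069,.09],-.067)
for n in('scene','top'): f=grab(n,n+'8')
cv2.imwrite('pics/c8s.png',cv2.resize(cv2.imread('pics/scene8.png')[130:330,200:430],None,fx=2.8,fy=2.8))
cv2.imwrite('pics/c8t.png',cv2.resize(cv2.imread('pics/top8.png')[100:250,250:430],None,fx=4,fy=4))
v,u=np.mgrid[165:245,290:370]; uv=np.c_[u.ravel(),v.ravel()]; W=bydepth(f,uv); s=(W[:,2]>.018)&(W[:,2]<.05)&(W[:,0]<.66)&(W[:,0]>.49)&(W[:,1]>-.02)&(W[:,1]<.16)
Q=W[s]; r=cv2.minAreaRect((Q[:,:2]*1000).astype(np.float32)); B=cv2.boxPoints(r); print(r,np.median(Q[:,2]))
c=np.array([573.5,62.5]);a=-.128;R=np.array([[np.cos(a),-np.sin(a)],[np.sin(a),np.cos(a)]])
print('in pad frame',((B-c)@R).round(0).tolist())
E
```

```text
t 9.8333 pos [ 0.4546 -0.2584  0.2124] rot [-1.566 -0.021 -0.054] F [ 0.28  0.53 -0.37] w 0.001 
 delta tool mm [  8.9 124.  328. ] rv deg [-0.26  0.72  1.21]
((571.86474609375, 62.774375915527344), (130.1591339111328, 100.18508911132812), 86.3178482055664) 0.026262214935187878
in pad frame [[-48.0, -68.0], [52.0, -62.0], [44.0, 68.0], [-56.0, 62.0]]
```

View pics/c8s.png

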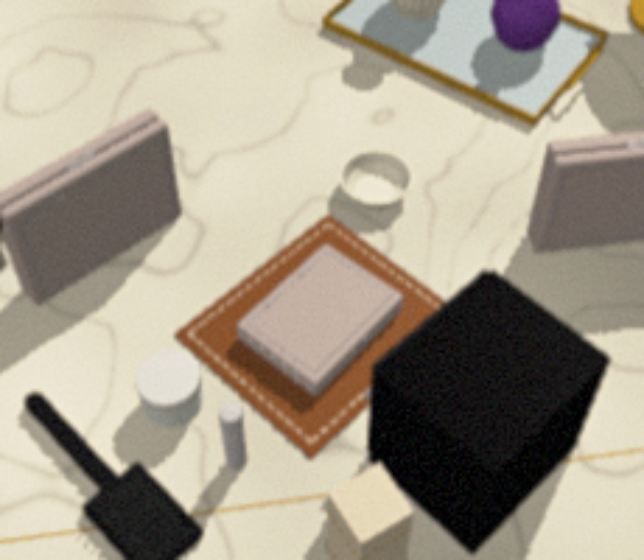

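View pics/c8t.png

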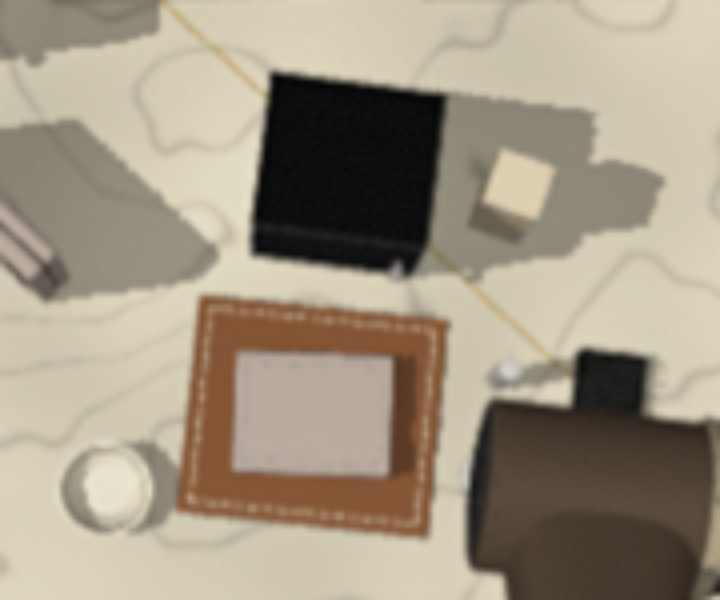

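The palette lies flat at c8t (233..393, 350..477), inside the stitching on all sides. Its top is at z = 0.026, against 0.027 expected. The door is still shut.

```bash
python3 -c "
from station import arm
print(arm.job_done())"
```

```text
the job is handed in; nothing more can be done
None
```

I shut the cabinet door, tipped the palette over onto the pad and handed the job in with the arm clear, at about 9.9 s of the 46 s allowed.

- **Door:** I pushed its outer face with the shut fingertips until it hit its stop, where the wrist force peaked at about 32 N (limit 120 N). In the last top view its top line was still parallel to the cabinet's back edge.
- **Palette:** I tipped the smallest one, standing on the pad, by pushing slowly near its top from the lid side. It fell by itself and lies flat, lid up. Its top is at 26 mm (27 mm expected) and its outline is 130 × 100 mm.
- **Border:** In the pad's own frame the palette spans x from -56 to +52 mm and y from -68 to +68 mm. The stitching is at ±82 and ±95 mm, so it is inside by at least 26 mm.
- **Other things:** Those in view looked unmoved in the final pictures. The arm hid part of the brush and the jar in the last top view, but both showed in place in the scene view. I did not re-measure any of them.

No check failed or disagreed. The first two move calls were refused for a missing rotation entry and moved nothing.

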